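Ready the label printer and hold its feed key for gap calibration

ROBOT

A 7-joint arm with a two-finger parallel gripper is mounted at the origin on a cart in front of the work surface, level with it; the furniture and walls round the work are solid. World frame = base frame: x ahead of the robot, y to its left, z up, the work surface at z = 0. Lengths are in mm, angles in rad, forces in N, time in s.
With the tool pointing down it reaches from about 425 to 925 mm from the base axis. Payload 6.8 kg.
Tool frame: the origin (TCP) lies at the centre of the arm's flange, where the gripper is bolted on; the fingertips stand 173 mm ahead of it and the grasp point (between the pads) lies 155 mm ahead of it; z points along the fingers, y is the line along which they close (so a half turn about z gives the same grasp; the last joint's range is limited). The gripper opens to 85 mm and grips with 20 to 120 N. Pads are 22 mm wide; open, the fingers measure 114 mm over their backs; the gripper's body (76 mm by 85 mm) begins 54 mm behind the grasp point. The pads swing forward as they close: fully open they stand 13 mm farther back than shut.
Start: joints at [-1.234, 0.477, 0.022, 1.555, -0.011, 1.109, -0.083], TCP at [290.437, 609.335, 404.708] pointing down, gripper open.
Joint ranges: [-2.96, 2.96], [-0.34, 2.1], [-1.41, 1.46], [0.24, 2.44], [-1.37, 4.51], [0.17, 1.92], [-2.96, 2.96]. Speed limits (rad/s): [2.39, 2.39, 3.14, 3.14, 3.14, 3.14, 3.14].

INTERFACE

Orientations are given as a rotation vector (axis times angle).
In Python, from plant import robot, job, capture gives the robot as it stands (robot), with the cameras as plain functions and the job (job).
- The arm moves only by the tool jog_arm, called after "Call:" as name(argument=value, ...), one argument or row to a line, values as JSON. Schema: {"type":"object","properties":{"deltas":{"type":"object","properties":{"dx":{"type":"array","items":{"type":"number"},"minItems":1,"maxItems":20},"dy":{"type":"array","items":{"type":"number"},"minItems":1,"maxItems":20},"dz":{"type":"array","items":{"type":"number"},"minItems":1,"maxItems":20},"drx":{"type":"array","items":{"type":"number"},"minItems":1,"maxItems":20},"dry":{"type":"array","items":{"type":"number"},"minItems":1,"maxItems":20},"drz":{"type":"array","items":{"type":"number"},"minItems":1,"maxItems":20}},"additionalProperties":false,"required":["dx","dy","dz","drx","dry","drz"]},"finger_gap":{"type":"number"},"only":{"type":"string"},"quiet":{"type":"boolean"},"lines":{"type":"string"}},"required":["deltas"],"additionalProperties":false}. deltas is an object with one list for each field, all of the same length, 1 to 20, a row being the entries at one place: dx, dy, dz (the shift in fractions of the full range, 1 being 500 mm), drx, dry, drz (a rotation vector in shares of pi rad (1.0 is pi rad)); each row is the pose to reach, as a shift and turn from the pose commanded when the call began, along the tool's axes at that moment; what a row does not reach only later rows make up. A row lasts 1/8 s, in which the tool goes at most 62.5 mm and 0.188 rad, less where a joint would pass 70% of its speed; a pose out of reach is approached as far as the arm can. finger_gap is the finger opening in mm, set as the call begins (left out keeps the last). The fingers move at their own pace and stop on an object; the grip force is fixed at half the most. Time passes only in rows, so rows that do not move let the fingers close. The tool returns the time, the measured TCP pose, the force, the opening and the grip force at its end. only (a regular expression) keeps the lines of the reply that match it, lines (a string "A,B") keeps lines A to B, and quiet returns only ok. No shift or turn number may pass 1 either way. Input that does not fit is refused with a message, and nothing moves.
- robot.get_state(): the state, without advancing time (a new reading comes with each control period).
- capture(name): name is "scene" or "top" or "wrist"; returns a dict with "pixels" (420x560x3 uint8, red, green, blue), "vfov" (degrees; the focal length in pixels is half the picture's height over the tangent of half this angle, whatever the lens; pixels are square), "cx", "cy" (the principal point, pixels), "origin" and "attitude" of the camera in the world. Camera axes: x right, y up, looking along -z (the intrinsics and any distortion apply to the point x, -y, -z); pixel columns grow to the right and rows downward; lengths in mm; the calibration is good to about 2 mm. A picture is of the moment at which its call begins. There is no depth.
- job.hand_in(): hands the job in; it is judged then, once.
The state is a dict: "t": time; "qpos": joint angles; "joint_vel": joint speeds; "joint_efforts": joint torques, N m; "position": TCP position; "eef_rot": TCP orientation; "contact_force": force on the tool from outside, world axes, zero at the start; "ft_torque": the same for the moment, N m; "finger_gap": finger opening in mm; "gripper_force": force on a finger pad.
Only numpy, scipy, OpenCV 4.12 (cv2) and the standard library are available. Lean on these libraries where they do the work, as an engineer would, in place of code of your own. Each camera call takes 0.05 s, during which the arm holds its last target. There are 200 camera calls.

TASK

Get the label printer ready and calibrate it, using only the tips of the closed fingers: push its cover, which stands ajar, down until it clicks shut, then switch the printer on at its rocker by pressing the half that stands up, then press the long feed key fully down and keep it held. Finish while still holding the feed key down. Leave the round pause key alone, do not lift the cover further, and do not pick up or shift the things lying about.

Things in the scene. Friction and masses are not known exactly. Their poses are not given: they have to be found in the camera images.
- label_printer: light grey desktop label printer, fixed, 240 (x) x 200 (y) mm; origin: centre of its underside on the worktop; x to its back, y to its left, z up. Left: hinged cover, shut: x -74 to 93, y -34 to 98, top z 125 mm; ajar its front is up to 210 mm high. Right: control column, y -100 to -38, top z 100 mm; along y -69 front to back: feed key x -85, round pause key x -40, display x 7, rocker x 65
- cover (a joint): cover hinge, along the printer's y at x 100, z 104 mm at its back; rad, 0 = shut, positive = front raised; starts 0.32 to 0.48. A light spring and friction hold it ajar; let go when nearly shut it springs up again, but pushed right down to 0 a roller catch clicks and keeps it. 2 to 8 N at cover_press
- cover_press (a point): point on the top face of the cover near the middle of its front edge (a ribbed patch), to be pushed; 142 mm ahead of and 21 mm above the hinge line when shut, then at x -42, y 32, z 125 mm in the printer's frame; moves and tilts with the cover
- power_rocker (a joint): angle of the black two-position rocker, 38 mm long (printer's x) x 26 mm wide, V-shaped on top, pivot line along the printer's y at x 65, z 106.5 mm; rad, 0 = off, its rear half stands up; 0.36 = on, its rear half is level and the front half stands up. It snaps over the middle and stays; about 2 to 4 N at the raised end.
- rocker_high_end (a point): point on top of the rocker's rear half, 15 mm from the pivot line; when off it is 5 mm higher than when on; straight down on it switches the printer on (then at x 80, z 106.5 mm in the printer's frame)
- feed_key (a joint): travel of the feed key, m; 0 = up, 0.004 = fully down; sprung, 1.2 N to start and 4.4 N fully down, comes back up when let go
- feed_top (a point): centre of the top of the long grey feed key, 18 mm (x) x 38 mm (y), nearest the front of the control column; top at z 107 mm when up (7 mm above the column)
- pause_key (a joint): travel of the pause key, m; 0 = up, 0.004 = fully down; must stay up
- pause_top (a point): centre of the top of the round grey pause key, 16 mm across, 45 mm behind the feed key; top at z 107 mm
- calculator: desk calculator 112x68x12 mm, loose bystander
- memo_block: square note pad 70x70x11 mm, loose bystander
- highlighter_a: highlighter pen lying down, 18x112x12 mm, loose bystander
- staple_box: small carton 32x68x28 mm, loose bystander
- tape_roll: roll of brown tape lying flat, 92 mm across, 48 mm high, loose bystander
- binder_clip_0: black binder clip 47x32x18 mm, loose bystander
- glue_stick: glue stick standing upright, 24 mm across, 86 mm high, loose bystander

How it is judged:
By the outcome, as a careful person would: the job done as asked, in the order asked, and still so for the second after the job is handed in, while the arm keeps its last pose, push and grip.
It also fails if it takes over 48 s, if anything falls off the work surface, if the arm or the gripper's body presses on something with over 40 N, if the wrist force passes 120 N, or if a joint passes its speed limit or range.

## Working session

There is one attempt and no reset: what is moved stays moved. The work goes in short steps, Python scripts to look and compute and a tool call to move; the robot and the scene stay as the last step left them, time stands still between calls to the robot, and variables do not carry over. Pictures are saved under pics/ and viewed, at most 10 in all, crops included, and the job is handed in when it is done.

```bash
ls; mkdir -p pics
```

Run:
```python
from plant import robot, job, capture
import cv2,pickle
s=robot.get_state();print(s)
for n in("scene","top"):
    c=capture(n);print(n,{k:v for k,v in c.items() if k!="pixels"})
    pickle.dump(c,open(f"{n}0.pkl","wb"));cv2.imwrite(f"pics/{n}0.png",c["pixels"][:,:,::-1])
```

```text
pics
plant.py
{'t': 0.0, 'qpos': array([-1.23411151,  0.47780394,  0.02232403,  1.55645489, -0.01152807,
        1.10925793, -0.08312276]), 'joint_vel': array([-0.00034075, -0.00135478,  0.0004036 ,  0.00024753,  0.00017096,
        0.00097537,  0.00041611]), 'joint_efforts': array([-2.31054255e-04, -5.96462059e+01,  1.60763819e+00, -2.81191528e+01,
        1.24164834e-02,  9.31455928e-03, -1.01692713e-06]), 'position': array([290.29182639, 609.08894313, 403.72107384]), 'eef_rot': array([-6.92855321e-01, -3.06393260e+00,  2.78316534e-03]), 'contact_force': array([ 0.37299625,  0.5832727 , -0.06304555]), 'ft_torque': array([ 0.00084691,  0.01317955, -0.03170743]), 'gripper_force': 0.0, 'finger_gap': 85.22782707616767}
scene {'vfov': 43.973009517099904, 'cx': 283.15619889545746, 'cy': 211.73609840044384, 'origin': array([-189.59882655,  705.34737572,  590.22400121]), 'attitude': array([ 0.55353988, -1.2298464 , -1.97563675])}
top {'vfov': 42.568314567422604, 'cx': 280.6953007424886, 'cy': 207.27224127757273, 'origin': array([ 341.32315006,   58.19701646, 1298.1552086 ]), 'attitude': array([ 0.13270509, -0.13895979, -1.57322267])}
```

View pics/scene0.png

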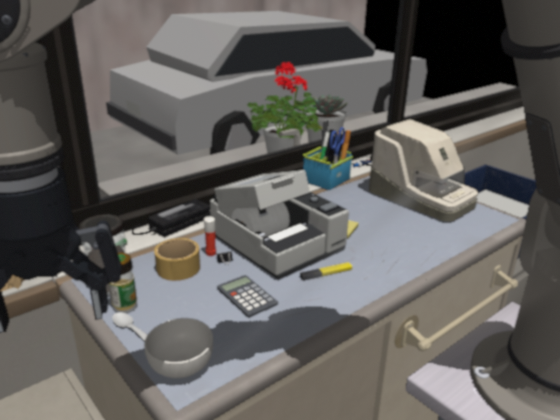

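View pics/top0.png

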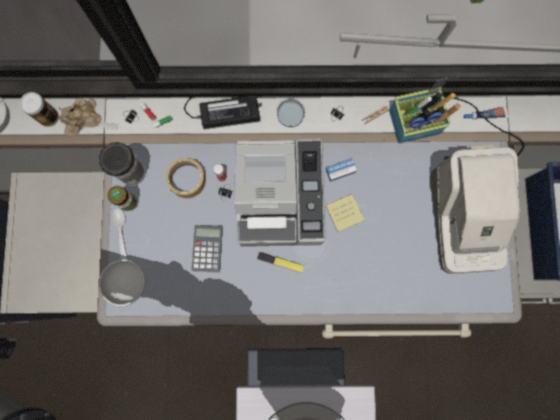

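The scene view shows the printer near (280,225) with its cover ajar. In the top view it spans columns 236–323 and rows 141–244, with the control column on the right: rocker at about (309,160), display (310,186), pause (311,206), feed (311,226). I'll enlarge the top view.

Create h.py:
```python
import numpy as np,cv2,pickle
from scipy.spatial.transform import Rotation as R
def ray(c,u,v):
    f=210/np.tan(np.radians(c["vfov"])/2)
    d=np.array([(u-c["cx"])/f,-(v-c["cy"])/f,-1.]);return np.array(c["origin"]),R.from_rotvec(c["attitude"]).apply(d)
def plane(c,u,v,z):
    o,d=ray(c,u,v);return o+d*(z-o[2])/d[2]
def proj(c,p):
    f=210/np.tan(np.radians(c["vfov"])/2)
    q=R.from_rotvec(c["attitude"]).inv().apply(np.array(p)-c["origin"]);return np.array([c["cx"]+f*q[...,0]/-q[...,2],c["cy"]-f*q[...,1]/-q[...,2]]).T
def tri(c1,p1,c2,p2):
    o1,d1=ray(c1,*p1);o2,d2=ray(c2,*p2)
    t=np.linalg.lstsq(np.c_[d1,-d2],o2-o1,rcond=None)[0];a=o1+d1*t[0];b=o2+d2*t[1];return (a+b)/2,np.linalg.norm(a-b)
```

Run:
```python
from h import *
a=pickle.load(open("top0.pkl","rb"))["pixels"][130:255,225:335,::-1]
b=pickle.load(open("scene0.pkl","rb"))["pixels"][160:280,200:360,::-1]
a=cv2.resize(a,None,fx=4,fy=4,interpolation=2)
b=cv2.resize(b,None,fx=4,fy=4,interpolation=2)[:,:]
cv2.imwrite("pics/ta.png",a);cv2.imwrite("pics/sb.png",b)
```

```text
(no output)
```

View pics/ta.png

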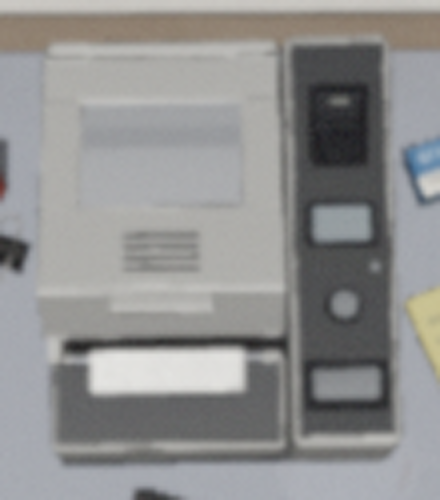

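View pics/sb.png

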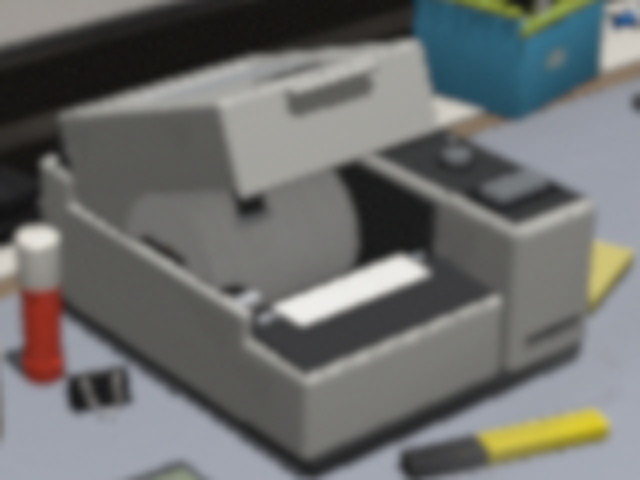

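Top crop: feed centre (345,384), pause (344,305), rocker (339,125), ribbed patch (161,251). Scene crop: feed (517,186), pause (457,152), cover's front top edge from (222,103) to (418,42). Next I'll triangulate these.

Run:
```python
from h import *
np.set_printoptions(precision=1,suppress=True)
T=pickle.load(open("top0.pkl","rb"));S=pickle.load(open("scene0.pkl","rb"))
t=lambda x,y:(225+x/4-.375,130+y/4-.375); s=lambda x,y:(200+x/4-.375,160+y/4-.375)
for n,a,b in [("feed",t(345,384),s(517,186)),("pause",t(344,305),s(457,152)),("covL",t(38,288),s(222,103)),("covR",t(284,291),s(418,42)),("colFR",t(396,436),s(592,208)),("colFL",t(293,440),s(517,237))]:
    print(n,*tri(T,a,S,b))
f=plane(T,*t(345,384),107);p=plane(T,*t(344,305),107);d=plane(T,*t(342,223),101);r=plane(T,*t(339,125),106)
print("planes",f,p,d,r)
y=np.arctan2(*(r-f)[[1,0]]);print("yaw",y, "len",np.hypot(*(r-f)[:2]))
Rz=R.from_euler('z',y);
o=((f-Rz.apply([-85,-69,0]))+(p-Rz.apply([-40,-69,0]))+(r-Rz.apply([65,-69,0])))/3;o[2]=0
print("origin",o)
print("cover check",[Rz.inv().apply(tri(T,a,S,b)[0]-o) for a,b in((t(38,288),s(222,103)),(t(284,291),s(418,42)))])
def cp(th):return o+Rz.apply([100-142*np.cos(th)-21*np.sin(th),32,104-142*np.sin(th)*-1+21*np.cos(th)])
for th in(0,.1,.2,.3,.4,.5):print(th,cp(th),proj(T,cp(th)),"ribs at",t(161,251))
print("rocker end",o+Rz.apply([80,-69,0]))
st=robot=None
from plant import robot, job, capture
q=robot.get_state();M=R.from_rotvec(q["eef_rot"]).as_matrix();print(M,q["position"])
```

```text
feed [507.9 -14.2 104.1] 0.7407663622847257
pause [553.  -13.5 107.4] 2.802648045610281
covL [549.  151.2 182.3] 0.5200995960334145
covR [547.7  22.9 182.7] 3.8544700530089493
colFR [479.7 -43.2  93.4] 0.4097474781294899
colFL [477.6  14.8  95.3] 0.44489370999540434
planes [507.3 -14.3 107. ] [552.  -14.5 107. ] [600.3 -14.5 101. ] [656.4 -13.4 106. ]
yaw 0.005908988546147205 len 149.10699562528856
origin [591.5  55.    0. ]
cover check [array([-41.9,  96.4, 182.3]), array([-44. , -31.9, 182.7])]
0 [549.3  86.8 125. ] [265.3 206. ] ribs at (264.875, 192.375)
0.1 [547.9  86.8 139.1] [265.1 205.5] ribs at (264.875, 192.375)
0.2 [547.9  86.8 152.8] [265.  204.3] ribs at (264.875, 192.375)
0.3 [549.4  86.8 166. ] [264.8 202.5] ribs at (264.875, 192.375)
0.4 [552.3  86.8 178.6] [264.7 200.1] ribs at (264.875, 192.375)
0.5 [556.6  86.8 190.5] [264.5 197.1] ribs at (264.875, 192.375)
rocker end [671.9 -13.5   0. ]
[[-0.9  0.4 -0. ]
 [ 0.4  0.9 -0. ]
 [-0.  -0.  -1. ]] [290.3 609.1 403.8]
```

The manual's scale: shifts go in shares of 500 mm and turns go in shares of pi rad. Converting my numbers, -460 mm / 500 = -0.92, -360 mm / 500 = -0.72, -0.45 rad / 3.1416 = -0.1432.

Call:
jog_arm(
  deltas={"dx":[-0.46,-0.46,-0.46,-0.46,-0.92,-0.92,-0.92,-0.92,-0.92,-0.92,-0.92,-0.92,-0.92],"dy":[-0.36,-0.36,-0.36,-0.36,-0.72,-0.72,-0.72,-0.72,-0.72,-0.72,-0.72,-0.72,-0.72],"dz":[0,0,0,0,0,0,0,0,0,0,0,0,0],"drx":[0,0,0,0,0,0,0,0,0,0,0,0,0],"dry":[0,0,0,0,0,0,0,0,0,0,0,0,0],"drz":[-0.07,-0.07,-0.07,-0.07,-0.1432,-0.1432,-0.1432,-0.1432,-0.1432,-0.1432,-0.1432,-0.1432,-0.1432]},
  finger_gap=0,
)

```text
t: 1.72
position: [550.2, 88.1, 404.5]
eef_rot: [0.013, -3.141, -0.001]
contact_force: [-0.5, 0.1, 0.9]
finger_gap: 0.1
gripper_force: 0.0
```

Run:
```python
from h import *
from plant import robot, job, capture
s=robot.get_state();print(s["position"],s["contact_force"],s["finger_gap"]);print(R.from_rotvec(s["eef_rot"]).as_matrix().round(3))
c=capture("wrist");pickle.dump(c,open("w1.pkl","wb"));cv2.imwrite("pics/w1.png",c["pixels"][:,:,::-1])
print(c["origin"],proj(c,[507.5,-14.3,107]),proj(c,[552,-14.5,107]),proj(c,[671.9,-13.5,110]))
```

```text
[550.22584915  88.12059137 404.54674348] [-0.49348048  0.13934309  0.9282459 ] 0.05488932240194242
[[-1.    -0.008 -0.001]
 [-0.008  1.     0.001]
 [ 0.001  0.001 -1.   ]]
[475.5764048   85.99039282 373.95933898] [155.82544552 153.18333475] [160.88445316 204.80135884] [173.03324558 324.416049  ]
```

View pics/w1.png

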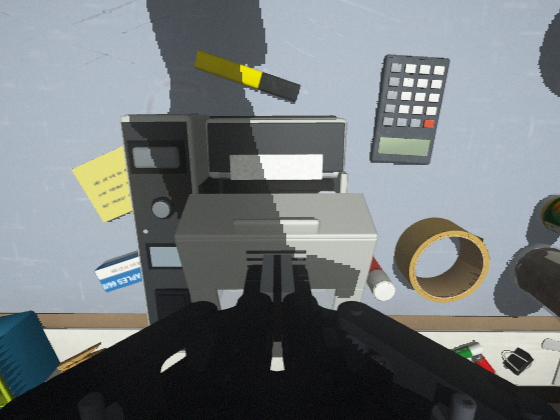

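The wrist view shows feed at (156,156) and pause at (161,208), 2–3 px behind the prediction, so the key positions move about 1.2 mm back (averaging with the top view). The fingertips are over the ribbed cover patch, so I can push down.

Scaled: 109 mm / 500 = 0.218, 106 mm / 500 = 0.212.

Call:
jog_arm(
  deltas={"dx":[0,0,0,0,0,0,0,0,0,0,0,0],"dy":[0,0,0,0,0,0,0,0,0,0,0,0],"dz":[0.09,0.11,0.13,0.15,0.17,0.184,0.196,0.206,0.212,0.216,0.218,0.218],"drx":[0,0,0,0,0,0,0,0,0,0,0,0],"dry":[0,0,0,0,0,0,0,0,0,0,0,0],"drz":[0,0,0,0,0,0,0,0,0,0,0,0]},
)

```text
t: 3.28
position: [550.9, 86.3, 298.1]
eef_rot: [-0.007, 3.141, 0.001]
contact_force: [-9.9, -0.9, 24.2]
finger_gap: 0.1
gripper_force: 11.8
```

It's on the stop: tip at 125 mm with 24 N. I'll lift off and check.

Call:
jog_arm(
  deltas={"dx":[0,0,0,0],"dy":[0,0,0,0],"dz":[-0.04,-0.12,-0.14,-0.14],"drx":[0,0,0,0],"dry":[0,0,0,0],"drz":[0,0,0,0]},
)

```text
t: 3.78
position: [551.0, 86.4, 366.0]
eef_rot: [-0.008, 3.14, 0.001]
contact_force: [0.4, 0.4, -1.2]
finger_gap: -0.2
gripper_force: 0.0
```

Run:
```python
from h import *
from plant import robot, job, capture
s=robot.get_state();print(s["position"],s["contact_force"])
c=capture("scene");pickle.dump(c,open("s2.pkl","wb"))
w=capture("wrist");pickle.dump(w,open("w2.pkl","wb"))
a=cv2.resize(c["pixels"][160:280,200:360,::-1],(560,420),interpolation=2)
cv2.imwrite("pics/m2.png",cv2.resize(np.hstack([a,w["pixels"][:,:,::-1]]),(800,300),interpolation=3))
print(proj(w,[508.7,-14.3,107]),proj(w,[553.2,-14.5,107]))
```

```text
[550.96793695  86.43726646 365.99470497] [ 0.41097305  0.35581684 -1.19961379]
[138.34207919 161.27033814] [145.30256115 220.48920854]
```

View pics/m2.png

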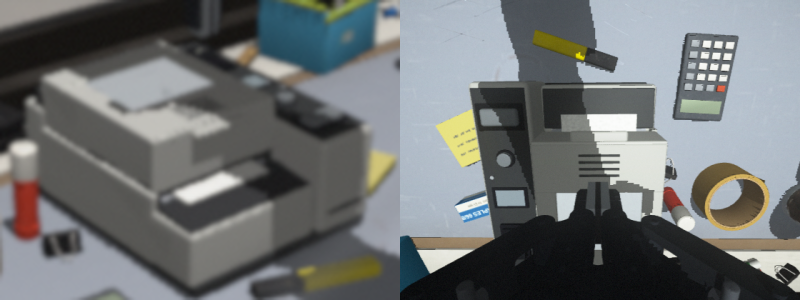

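The cover stays flush and latched after release, and the wrist view matches the prediction within about 1 mm (feed at about (140,162)). Next I move above the rocker's rear half and check before pressing.

Scaled: -122 mm / 500 = -0.244, -99 mm / 500 = -0.198.

Call:
jog_arm(
  deltas={"dx":[-0.244,-0.244,-0.244,-0.244,-0.244,-0.244],"dy":[-0.198,-0.198,-0.198,-0.198,-0.198,-0.198],"dz":[0,0,0,0.1,0.13,0.13],"drx":[0,0,0,0,0,0],"dry":[0,0,0,0,0,0],"drz":[0,0,0,0,0,0]},
)

```text
t: 4.62
position: [672.5, -11.3, 298.9]
eef_rot: [0.009, -3.137, 0.0]
contact_force: [0.1, 0.1, 1.1]
finger_gap: 0.1
gripper_force: 0.0
```

Run:
```python
from h import *
from plant import robot, job, capture
s=robot.get_state();print(s["position"],s["contact_force"])
c=capture("top");w=capture("wrist");pickle.dump(w,open("w3.pkl","wb"))
a=cv2.resize(c["pixels"][130:255,225:335,::-1],(370,420),interpolation=2)
cv2.imwrite("pics/m3.png",cv2.resize(np.hstack([a,w["pixels"][:,:,::-1]]),(800,361),interpolation=3))
```

```text
[672.50210196 -11.3488951  298.87150886] [0.05644883 0.06438628 1.09355188]
```

View pics/m3.png

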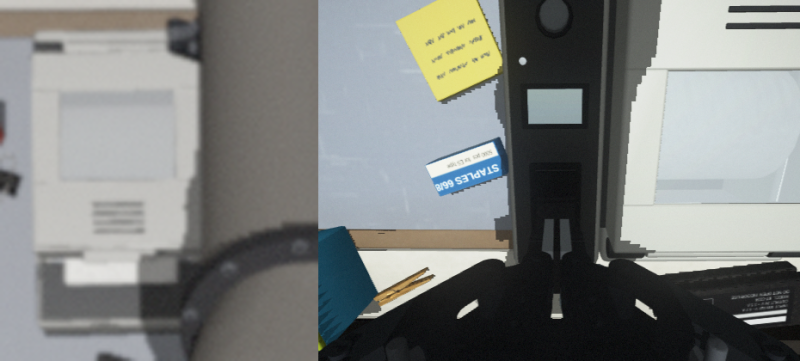

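The wrist view shows the fingertips (556,240) in line with the rocker (557,175), over its rear half. Pressing straight down.

Scaled: 20.5 mm / 500 = 0.041, 19 mm / 500 = 0.038.

Call:
jog_arm(
  deltas={"dx":[0,0,0,0,0,0],"dy":[-0.004,-0.004,-0.004,-0.004,-0.004,-0.004],"dz":[0.02,0.028,0.034,0.038,0.041,0.041],"drx":[0,0,0,0,0,0],"dry":[0,0,0,0,0,0],"drz":[0,0,0,0,0,0]},
)

```text
t: 5.48
position: [673.2, -13.9, 280.1]
eef_rot: [0.008, -3.141, -0.0]
contact_force: [-0.4, 0.0, 0.3]
finger_gap: -0.3
gripper_force: 0.7
```

Scaled: 2 mm / 500 = 0.004, 1 mm / 500 = 0.002.

Call:
jog_arm(
  deltas={"dx":[0,0,0],"dy":[0,0,0],"dz":[0.002,0.004,0.004],"drx":[0,0,0],"dry":[0,0,0],"drz":[0,0,0]},
)

```text
t: 5.85
position: [673.2, -14.0, 280.0]
eef_rot: [0.008, -3.141, -0.001]
contact_force: [-6.5, -0.3, 13.2]
finger_gap: 0.0
gripper_force: 6.8
```

Call:
jog_arm(
  deltas={"dx":[0,0,0,0.22,0.22,0.22,0.22],"dy":[0,0,0,0,0,0,0],"dz":[-0.04,-0.08,-0.09,-0.09,-0.09,-0.09,-0.09],"drx":[0,0,0,0,0,0,0],"dry":[0,0,0,0,0,0,0],"drz":[0,0,0,0,0,0,0]},
)

```text
t: 6.72
position: [563.9, -14.4, 323.7]
eef_rot: [-0.008, 3.14, 0.0]
contact_force: [0.7, 0.6, -0.1]
finger_gap: 0.3
gripper_force: 0.0
```

Run:
```python
from h import *
from plant import robot, job, capture
s=robot.get_state();print(s["position"],s["contact_force"])
w=capture("wrist");pickle.dump(w,open("w4.pkl","wb"));cv2.imwrite("pics/w4.png",w["pixels"][:,:,::-1])
print(proj(w,[509,-14,107]),proj(w,[553.7,-14,107]))
```

```text
[563.91353226 -14.37186368 323.70045471] [ 0.66141125  0.5647982  -0.0734545 ]
[280.97003509 148.97955072] [280.32729608 222.39352451]
```

View pics/w4.png

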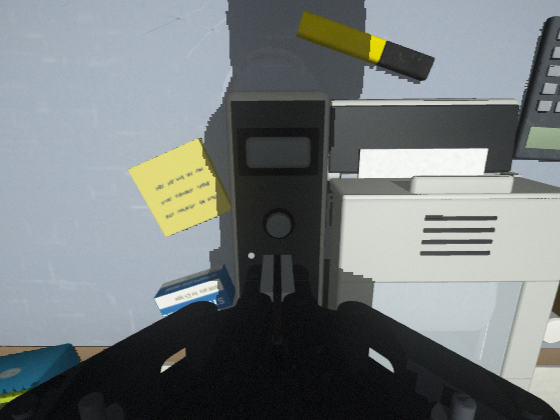

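Feed is at (278,152) and pause at (278,224), so feed is at about x 510, y -15. The rocker bottomed out at the height expected for "on" (107 mm, 13 N). Before pressing feed I'll step aside and confirm it by eye, beside the earlier "off" view.

Scaled: 100 mm / 500 = 0.2, -70 mm / 500 = -0.14.

Call:
jog_arm(
  deltas={"dx":[0,-0.14,-0.14,-0.14,-0.14],"dy":[0,0.2,0.2,0.2,0.2],"dz":[-0.08,-0.084,-0.084,-0.084,-0.084],"drx":[0,0,0,0,0],"dry":[0,0,0,0,0],"drz":[0,0,0,0,0]},
)

```text
t: 7.4
position: [633.4, 85.8, 364.6]
eef_rot: [0.009, -3.141, 0.001]
contact_force: [0.6, -0.5, 1.6]
finger_gap: 0.1
gripper_force: 0.0
```

Run:
```python
from h import *
from plant import robot, job, capture
w=capture("wrist");im=[]
for c in(pickle.load(open("w1.pkl","rb")),w):
    u,v=proj(c,[657,-14,107]).astype(int);print(u,v)
    u=max(u,50);v=min(v,365);im.append(cv2.convertScaleAbs(cv2.resize(c["pixels"][v-55:v+55,u-50:u+50,::-1],(400,440),interpolation=2),alpha=2.2,beta=20))
cv2.imwrite("pics/m5.png",np.hstack(im))
```

```text
172 309
149 246
```

View pics/m5.png

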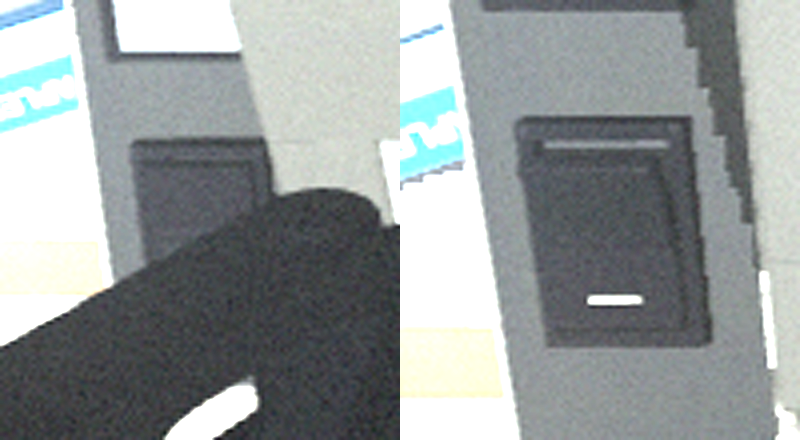

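On the right, the front half now stands up with its red edge showing at (605,145), so the rocker is on. Next, the feed key.

Scaled: 123 mm / 500 = 0.246, -101 mm / 500 = -0.202.

Call:
jog_arm(
  deltas={"dx":[0.246,0.246,0.246,0.246,0.246,0.246,0.246,0.246,0.246,0.246,0.246],"dy":[-0.202,-0.202,-0.202,-0.202,-0.202,-0.202,-0.202,-0.202,-0.202,-0.202,-0.202],"dz":[0,0,0,0.08,0.14,0.156,0.164,0.17,0.176,0.18,0.18],"drx":[0,0,0,0,0,0,0,0,0,0,0],"dry":[0,0,0,0,0,0,0,0,0,0,0],"drz":[0,0,0,0,0,0,0,0,0,0,0]},
)

```text
t: 8.82
position: [510.8, -16.0, 276.4]
eef_rot: [-0.008, 3.14, 0.0]
contact_force: [-1.7, -0.3, 9.8]
finger_gap: -0.3
gripper_force: 5.1
```

Scaled: 0.8 mm / 500 = 0.0016.

Call:
jog_arm(
  deltas={"dx":[0,0,0,0],"dy":[0,0,0,0],"dz":[0.0016,0.0016,0.0016,0.0016],"drx":[0,0,0,0],"dry":[0,0,0,0],"drz":[0,0,0,0]},
)

```text
t: 9.32
position: [510.8, -16.0, 276.2]
eef_rot: [-0.008, 3.14, 0.001]
contact_force: [-5.7, -0.7, 16.8]
finger_gap: -0.2
gripper_force: 8.7
```

Run:
```python
from h import *
from plant import robot, job, capture
w=capture("wrist");cv2.imwrite("pics/w6.png",w["pixels"][:,:,::-1])
s=robot.get_state();print(s["position"],s["contact_force"])
```

```text
[510.83653146 -15.98517687 276.23813017] [-3.43371423 -1.04421466 18.06520988]
```

View pics/w6.png

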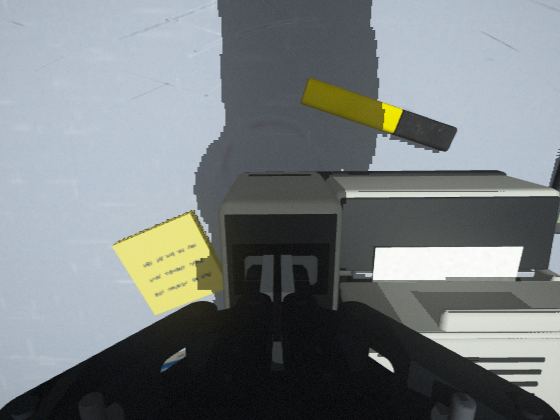

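The tips are centred on the feed key at (280,270). It is held at its stop (tip at 103 mm, 18 N), and the cover is still shut.

```bash
python3 -c "
from plant import robot, job, capture
print(job.hand_in())"
```

```text
the job is handed in; nothing more can be done
None
```

The job is handed in at about 9.4 s: the cover is latched shut, the printer is switched on at the rocker, and the feed key is held fully down with about 18 N; I have not seen the verdict.

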